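Fan the press packing plates along the tray

ROBOT

A 7-joint arm with a two-finger parallel gripper is mounted at the origin on the work surface. World frame = base frame: x ahead of the robot, y to its left, z up, the work surface at z = 0. Lengths are in m, angles in rad, forces in N, time in s.
With the tool pointing down it reaches from about 0.425 to 0.875 m from the base axis. Payload 4.7 kg.
Tool frame: the origin (TCP) lies on the centre line of the jaws, within the pads' length; the fingertips stand ctrl.tcp_to_tips ahead of it and the grasp point (between the pads) lies 2 mm behind it (ctrl.tcp_to_tips is the distance from the TCP to the fingertips, in m); z points along the fingers, y is the line along which they close (so a half turn about z gives the same grasp; the last joint's range is limited). The gripper opens to 87 mm and grips with 3 to 60 N. Pads are 19 mm wide; open, the fingers measure 117 mm over their backs; the gripper's body (75 mm by 190 mm) begins 51 mm behind the grasp point.
Start: joints at [1.23, 0.321, -0.07, 1.45, 0.023, 1.371, -0.057], TCP at [0.226, -0.61, 0.24] pointing down, gripper open.
Joint ranges: [-2.86, 2.86], [-0.3, 2.09], [-1.38, 1.24], [0.06, 2.45], [-1.56, 4.7], [0.09, 2.05], [-2.69, 2.69]. Speed limits (rad/s): [2.57, 2.57, 3.14, 3.14, 3.14, 3.14, 3.14].

INTERFACE

Orientations are given as a rotation vector (axis times angle).
In Python, from bench import ctrl, optics, close_job gives the robot as it stands.
- The arm moves only by the shell command python3 -m inch 'ROWS' [OPENING] [FORCE]. ROWS is JSON, a list of rows, each a list of 2 entries, a list of its own where there are three numbers: the shift along the tool's x, y, z in mm, then the turn, a rotation vector about the tool's x, y, z in degrees. In form: [[[x, y, z], [ax, ay, az]], ...]. A call has exactly 10 rows; each row shifts and turns the commanded pose from where the row before left it, along the tool's axes as they then stand; what a row does not reach is not made up. A row lasts 1/10 s, in which the tool goes at most 50 mm and 8.59 degrees, less where a joint would pass 70% of its speed; a pose out of reach is approached as far as the arm can. A call is refused whole if a number of a shift passes 50 or a number of a turn 8.59, either way. A call with a gripper value outside its range is refused whole. OPENING is the closure, from 0 (fully open) to 1 (shut), set as the call begins (- or left out, the last holds). The fingers move at their own pace and stop on an object; FORCE is the grip in N (left out, the last holds). Time passes only in rows, so rows that do not move let the fingers close, or fill a call up. It gives the time, the measured TCP pose, the force and the opening at its end, in the units of the state.
- ctrl.get_state(): the state, without advancing time (a new reading comes with each control period).
- optics.get_image(name): name is "scene" or "top"; returns a dict with "image" (420x560x3 uint8, red, green, blue), "fx", "fy", "cx", "cy" (pixels), "R" (3x3) and "t" (3): a world point X has camera coordinates R X + t. Camera axes: x right, y down, z forward; pixel columns grow to the right and rows downward; lengths in m; the calibration is good to about 2 mm. A picture is of the moment at which its call begins. There is no depth.
- close_job(): hands the job in, once; it reports no verdict.
The state is a dict: "time": time; "joint_positions": joint angles; "qd": joint speeds; "joint_torque": joint torques, N m; "position": TCP position; "tool_rot": TCP orientation; "ft_force": force on the tool from outside, world axes, zero at the start; "torque": the same for the moment, N m; "grip_width": opening from 0.0 (shut) to 1.0 (fully open).
Only numpy, scipy, OpenCV 4.12 (cv2) and the standard library are available. Lean on these libraries where they do the work, as an engineer would, in place of code of your own. Each camera call takes 0.05 s, during which the arm holds its last target. There are 200 camera calls.

TASK

Fan the three slotted steel packing plates out of the rack into an overlapping row in the tray, slots uppermost and square to the tray: first the longest on the ramp with its plain foot end on the tray floor at the toe of the ramp, then the middle one leaning on it, then the shortest leaning on that, each foot on the floor about 40 mm nearer to the keeper than the one before. Then push the sliding keeper gently up until you feel it bear against the foot of the last plate without shoving the row along, and leave it touching there; leave the tin, tyre lever and hammer alone.

Things in the scene. Friction and masses are not known exactly. Their poses are not given: they have to be found in the camera images.
- plate_long: The longest of three flat plain steel packing plates: 140 mm long, 56 wide, 8 thick, 0.25 to 0.55 kg, with an open slot 20 wide, 30 deep in its head end. Origin: middle of the foot (plain) edge, underside; x from foot to head, y across, z out of the upper face; centre of mass at x = 66 mm. At the start it lies in any one of the rack's bays, head up, sloping 30 degrees.
- plate_mid: The middle one of three flat plain steel packing plates: 120 mm long, 56 wide, 8 thick, 0.25 to 0.55 kg, with an open slot 20 wide, 30 deep in its head end. Origin: middle of the foot (plain) edge, underside; x from foot to head, y across, z out of the upper face; centre of mass at x = 55 mm. At the start it lies in any one of the rack's bays, head up, sloping 30 degrees.
- plate_short: The shortest of three flat plain steel packing plates: 100 mm long, 56 wide, 8 thick, 0.25 to 0.55 kg, with an open slot 20 wide, 30 deep in its head end. Origin: middle of the foot (plain) edge, underside; x from foot to head, y across, z out of the upper face; centre of mass at x = 45 mm. At the start it lies in any one of the rack's bays, head up, sloping 30 degrees.
- short_nose (a point): Middle of the upper edge of the shortest plate's foot end, the point of it that meets the keeper (8 mm above that plate's origin along its z).
- rack: Fixed slanted stock rack: dark wood base 160 x 300 mm and three steel rails 24 mm wide, 110 mm apart in y, rising towards +x at 30 degrees, tops 22 mm above the counter at the foot line. Origin: on the counter under the foot line, middle bay. Plate sides overhang the rails by 16 mm, with 25 mm or more free below at mid-length; a 10 mm lip holds each foot.
- tray: Fixed pale wooden fanning tray, 295 mm long (x -175 to +120 mm), 180 mm wide. Origin: on the counter under the toe of the ramp; x along the tray towards the ramp's high end, z up. Floor top at z = 6 mm; side rims 16 mm high at y = -87 and +87 mm. The ramp is a spine 30 mm wide, rising from the floor at x = 0 at 32 degrees, 112 mm along the slope.
- ramp_toe (a point): The ramp's toe on the tray floor, 6 mm above the counter, on the tray's middle line. With feet 0, 40 and 80 mm from it towards the keeper the plates come to rest sloping about 32, 26 and 21 degrees, heads towards the ramp's high end; friction keeps them where they are laid.
- keeper (a joint): Travel of the sliding keeper along the tray's +x, towards the ramp (m, 0 to 0.12). It stays where left; moving it takes about 1 N; a plate it meets adds about 1 to 3 N before that plate starts to shift.
- keeper_face (a point): Middle of the keeper's flat face, which looks to the tray's +x, 14 mm above the counter, at tray x = -135 mm + travel. The keeper is a cross bar 150 mm wide, 16 mm thick (behind the face, towards -x), its top 25 mm above the counter, with a middle tab 44 mm wide and 16 mm thick standing to 61 mm above the counter, to push on from behind.
- tin: Bystander: open round tin of brass valve cores, 90 mm across, 60 mm high; origin centre of its underside.
- tyre_lever: Bystander: flat steel tyre lever, 240 mm long, lying along its x; origin near its middle.
- hammer: Bystander: red hammer, 235 mm long, its handle lying along its x and its head at +x; origin at the head's end of the handle.
Not all that is in view belongs to the job. What is shaped like the plate_mid but red is not meant. What is shaped like the plate_short but green is not meant.

How it is judged:
By the outcome, as a careful person would: the job done as asked, in the order asked, and still so for the second after the job is handed in, with the robot touching nothing.
It also fails if it takes over 72 s, if anything falls off the work surface, if the arm or the gripper's body presses on something with over 40 N, if the wrist force passes 120 N, or if a joint passes its speed limit or range.

## Working session

There is one attempt and no reset: what is moved stays moved. The work goes in short steps, Python scripts to look and compute and a shell command to move; the robot and the scene stay as the last step left them, time stands still between calls to the robot, and variables do not carry over. Pictures are saved under pics/ and viewed, on a budget of 15 in all, crops included, one or two more only if the job needs it, and the job is handed in when it is done.

```bash
ls; mkdir -p pics
python3 - <<'E'
from bench import ctrl, optics
import cv2,numpy as np
s=ctrl.get_state();print({k:np.round(v,3) for k,v in s.items()},ctrl.tcp_to_tips)
ims=[]
for n in("scene","top"):
    d=optics.get_image(n);cv2.imwrite(f"pics/{n}0.png",d["image"][:,:,::-1])
    print(n,d["fx"],d["fy"],d["cx"],d["cy"],np.round(d["R"],4).tolist(),np.round(d["t"],4).tolist())
E
```

```text
pics
{'time': np.float64(0.0), 'joint_positions': array([ 1.23 ,  0.322, -0.07 ,  1.452,  0.023,  1.371, -0.057]), 'qd': array([ 0.001, -0.002, -0.   ,  0.   , -0.   , -0.   , -0.001]), 'joint_torque': array([ 0.0000e+00, -4.9129e+01, -4.0400e-01, -3.1253e+01, -6.4000e-02,
        4.4000e-02,  0.0000e+00]), 'position': array([ 0.226, -0.609,  0.238]), 'tool_rot': array([-3.09e+00, -5.54e-01,  1.00e-03]), 'ft_force': array([ 0.254,  0.432, -0.038]), 'torque': array([-0.008,  0.053, -0.051]), 'grip_width': np.float64(0.996)} 0.017
scene 498.304161720109 498.304161720109 280.9881391235761 207.7179180659196 [[0.4057, 0.914, 0.0054], [0.5424, -0.2361, -0.8062], [-0.7356, 0.33, -0.5916]] [-0.3531, -0.2682, 1.6114]
top 426.5201405201332 426.5201405201332 280.2058639756057 211.9397172144652 [[-0.0481, -0.9988, 0.0012], [-0.9789, 0.0469, -0.1991], [0.1988, -0.0107, -0.98]] [0.1546, 0.5868, 0.8715]
```

View pics/top0.png

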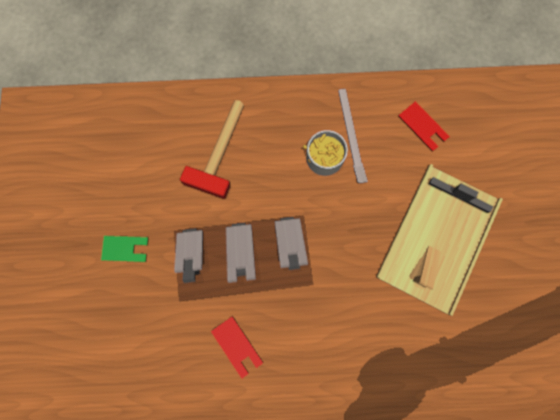

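View pics/scene0.png

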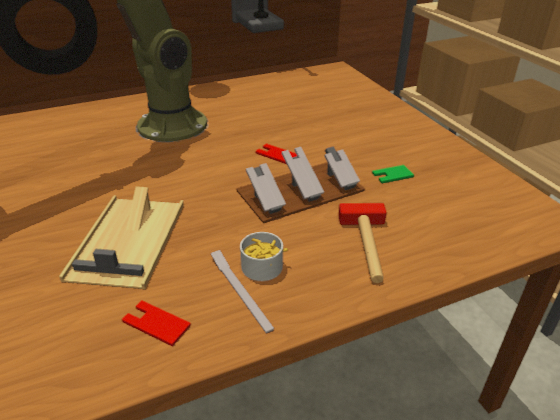

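The top view shows grey plates at about (189,252), (240,252) and (291,243), with slots towards the robot (image bottom). The middle one looks longest and the left one shortest. Look-alikes to avoid are red at (425,126) and (237,347), and green at (125,249). The tray is at (440,240), with its keeper at (460,194) and its ramp at (428,267).

```bash
cat > h.py <<'E'
import numpy as np, cv2
from bench import ctrl, optics
from scipy.spatial.transform import Rotation as Ro
def cam(n):
    d=optics.get_image(n); d["C"]=-np.array(d["R"]).T@np.array(d["t"]); return d
def ray(d,u,v):
    r=np.array(d["R"]).T@np.array([(u-d["cx"])/d["fx"],(v-d["cy"])/d["fy"],1]); return d["C"],r/np.linalg.norm(r)
def onz(d,u,v,z):
    c,r=ray(d,u,v); return c+r*(z-c[2])/r[2]
def proj(d,X):
    p=np.array(d["R"])@np.asarray(X)+np.array(d["t"]); return d["fx"]*p[0]/p[2]+d["cx"],d["fy"]*p[1]/p[2]+d["cy"]
def tri(d1,p1,d2,p2):
    c1,r1=ray(d1,*p1);c2,r2=ray(d2,*p2)
    A=np.stack([r1,-r2],1);s=np.linalg.lstsq(A,c2-c1,rcond=None)[0]
    a,b=c1+s[0]*r1,c2+s[1]*r2; return (a+b)/2,np.linalg.norm(a-b)
E
python3 - <<'E'
from h import *
d=cam("top");im=d["image"][:,:,::-1]
hsv=cv2.cvtColor(im,cv2.COLOR_BGR2HSV)
g=((hsv[...,1]<60)&(hsv[...,2]>70)).astype(np.uint8);g[:90]=0
n,l,st,c=cv2.connectedComponentsWithStats(g)
for i in range(1,n):
    if st[i,4]>150:
        r=cv2.minAreaRect(np.argwhere(l==i)[:,::-1].astype(np.float32));print(st[i],c[i].round(1),[np.round(x,1) for x in r], cv2.boxPoints(r).round(1).tolist())
a=cv2.resize(im[210:305,165:320],None,fx=5,fy=5,interpolation=cv2.INTER_CUBIC)
cv2.imwrite("pics/rack.png",a)
b=cv2.resize(im[160:320,370:510],None,fx=3.7,fy=3.7,interpolation=cv2.INTER_CUBIC)
cv2.imwrite("pics/tray.png",b)
print(d["C"])
E
```

```text
[339  90  28  93 711] [352.  138.1] [array([351. , 135.9]), array([94.8,  9.4]), np.float64(76.8)] [[335.6000061035156, 90.80000305175781], [344.70001220703125, 88.5999984741211], [366.5, 181.0], [357.29998779296875, 183.10000610351562]]
[307 131  40  44 502] [325.9 154.4] [array([326.5, 152.5]), array([43., 39.]), np.float64(90.0)] [[307.0, 131.0], [346.0, 131.0], [346.0, 174.0], [307.0, 174.0]]
[459 184  33  28 234] [474.7 197.6] [array([474.3, 197.7]), array([39.7, 10.8]), np.float64(43.2)] [[456.1000061035156, 188.10000610351562], [463.5, 180.1999969482422], [492.5, 207.39999389648438], [485.1000061035156, 215.1999969482422]]
[ 275  218   33   51 1274] [290.3 242.9] [array([290.4, 242.9]), array([51.3, 27.2]), np.float64(81.9)] [[273.29998779296875, 219.39999389648438], [300.20001220703125, 215.5], [307.5, 266.3999938964844], [280.6000061035156, 270.20001220703125]]
[ 226  224   29   58 1398] [239.7 251.8] [array([239.8, 252.2]), array([56.8, 26.7]), np.float64(86.8)] [[224.89999389648438, 224.60000610351562], [251.60000610351562, 223.10000610351562], [254.6999969482422, 279.79998779296875], [228.0, 281.29998779296875]]
[ 175  229   28   53 1183] [188.8 252.9] [array([188.6, 255. ]), array([26.3, 52.5]), np.float64(3.2)] [[174.0, 280.3999938964844], [176.89999389648438, 228.0], [203.3000030517578, 229.5], [200.3000030517578, 281.8999938964844]]
[0.40852138 0.13625518 0.97067473]
```

View pics/rack.png

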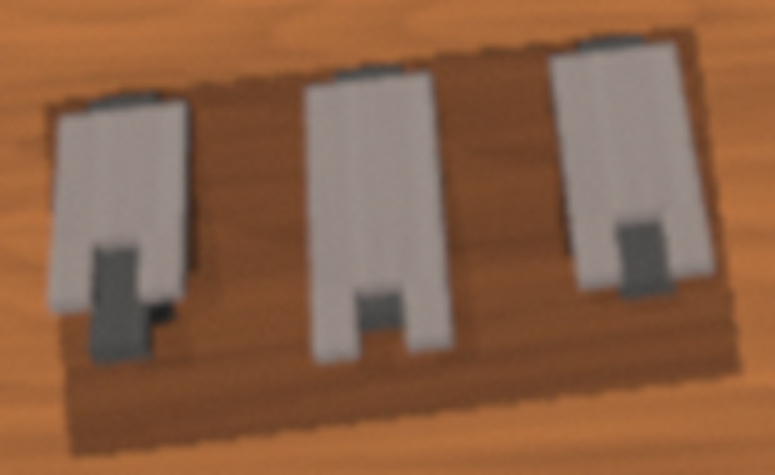

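View pics/tray.png

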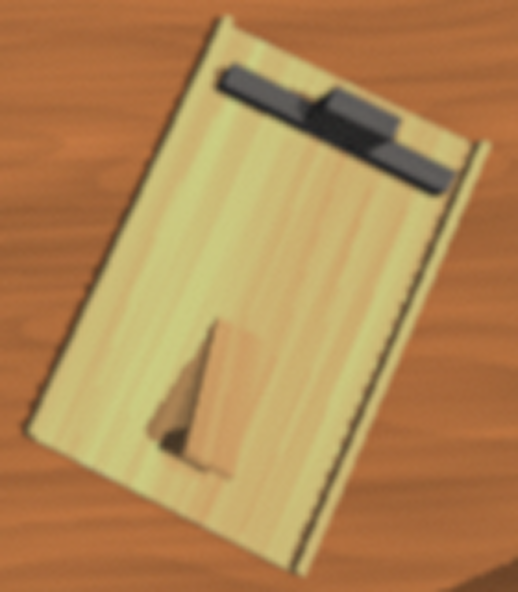

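The crops confirm short at left, long in the middle and mid at right, all plain steel with slots towards the robot. Next I compute the poses.

Run:
```python
from h import *
np.set_printoptions(precision=4,suppress=True)
d=cam("top")
k=lambda x,y:(x/5+165,y/5+210); t=lambda x,y:(x/3.7+370,y/3.7+160)
P={'short':(.1,[(57,116),(187,101),(50,310),(180,300)]),'long':(.14,[(305,87),(432,73),(313,362),(452,350)]),'mid':(.12,[(549,58),(677,43),(579,290),(714,275)])}
for n,(L,q) in P.items():
    z=[.029]*2+[.029+L/2]*2
    X=[onz(d,*k(*p),zz) for p,zz in zip(q,z)]
    f=(X[0]+X[1])/2;h=(X[2]+X[3])/2
    print(n,"foot",f,"head",h,"len",np.linalg.norm(h-f),"w",np.linalg.norm(X[0]-X[1]),np.linalg.norm(X[2]-X[3]),"yaw",np.degrees(np.arctan2(*(h-f)[1::-1])))
k_=[onz(d,*k(*p),.0) for p in [(47,104),(692,30),(740,373),(73,455)]]
print("rackbase",k_,[np.linalg.norm(k_[i]-k_[i-1]) for i in range(4)])
T=[onz(d,*t(*p),.016) for p in [(223,15),(490,143),(305,575),(28,432)]]
print("tray",T,[np.linalg.norm(T[i]-T[i-1]) for i in range(4)])
a=((T[3]+T[2])-(T[0]+T[1]))/2;a/=np.linalg.norm(a);print("axis",a,np.degrees(np.arctan2(a[1],a[0])),"toe from ends",(T[0]+T[1])/2+a*.175,(T[3]+T[2])/2-a*.12)
r=[onz(d,*t(*p),z) for p,z in [((218,318),.006),((275,345),.006),((187,455),.065),((232,478),.065)]];print("ramp",r,(r[0]+r[1])/2,(r[2]+r[3])/2)
K=[onz(d,*t(*p),z) for p,z in [((335,88),.061),((402,122),.061),((217,88),.025),((433,195),.025),((230,65),.025),((450,170),.025)]];print("keeper",K)
```

```text
short foot [0.5643 0.3305 0.029 ] head [0.4737 0.3235 0.079 ] len 0.10373143903387591 w 0.058110277649828575 0.053901438391842936 yaw -175.6245210006851
long foot [0.572  0.2202 0.029 ] head [0.4466 0.2116 0.099 ] len 0.1438246389785607 w 0.05706312455284407 0.05622979030536684 yaw -176.05472115514897
mid foot [0.5801 0.1103 0.029 ] head [0.4717 0.1031 0.089 ] len 0.12413299469494361 w 0.057885008438927535 0.055893255921762086 yaw -176.2491985797843
rackbase [array([0.5729, 0.3709, 0.    ]), array([0.5933, 0.0724, 0.    ]), array([0.4357, 0.0601, 0.    ]), array([0.414 , 0.3592, 0.    ])] [np.float64(0.15930264096315105), np.float64(0.29924174282657146), np.float64(0.15808424456702552), np.float64(0.29985774094406026)]
tray [array([ 0.6996, -0.2302,  0.016 ]), array([ 0.6089, -0.3862,  0.016 ]), array([ 0.3546, -0.2378,  0.016 ]), array([ 0.4455, -0.0827,  0.016 ])] [np.float64(0.2937971081974658), np.float64(0.18045832195842362), np.float64(0.2944711839567602), np.float64(0.17975976546634054)]
axis [-0.8642  0.5031  0.    ] 149.79365408400426 toe from ends [ 0.503  -0.2202  0.016 ] [ 0.5038 -0.2206  0.016 ]
ramp [array([ 0.5093, -0.208 ,  0.006 ]), array([ 0.4911, -0.2409,  0.006 ]), array([ 0.4264, -0.1602,  0.065 ]), array([ 0.4124, -0.1842,  0.065 ])] [ 0.5002 -0.2245  0.006 ] [ 0.4194 -0.1722  0.065 ]
keeper [array([ 0.6374, -0.2743,  0.061 ]), array([ 0.6147, -0.3113,  0.061 ]), array([ 0.6499, -0.2174,  0.025 ]), array([ 0.5763, -0.3415,  0.025 ]), array([ 0.6643, -0.2272,  0.025 ]), array([ 0.5913, -0.3542,  0.025 ])]
```

```bash
cat >> h.py <<'E'
TOE=np.array([.5034,-.2204,.006]); TY=np.radians(149.8); RY=np.radians(-176.1)
FT={'long':[.572,.220,.029],'mid':[.580,.110,.029],'short':[.5643,.3305,.029]}
def frame(yaw,slope):
    "plate frame: columns u (foot->head), v, w (normal)"
    s=np.radians(slope);h=np.array([np.cos(yaw),np.sin(yaw),0]);z=np.array([0,0,1.])
    u=h*np.cos(s)+z*np.sin(s);w=-h*np.sin(s)+z*np.cos(s);return np.stack([u,np.cross(w,u),w],1)
def tool(F): # tool x=-u, z=-w
    return np.stack([-F[:,0],F[:,1],-F[:,2]],1)
def rackpose(n,x,above,up=0): # TCP 'above' the top face at x along the plate
    F=frame(RY,30);p=np.array(FT[n])+F[:,0]*x+F[:,2]*above+[0,0,up];return p,tool(F)
def traypose(foot,slope,x,above,up=0):
    F=frame(TY,slope);h=np.array([np.cos(TY),np.sin(TY),0])
    return TOE-h*foot+F[:,0]*x+F[:,2]*(.008+above)+[0,0,up],tool(F)
def go(start,tgt,n,label=""):
    p0,R0=start;p1,R1=tgt;rv=Ro.from_matrix(R0.T@R1).as_rotvec()
    S=sum(Ro.from_rotvec(rv*k/n).as_matrix() for k in range(n))
    s=np.linalg.solve(S,R0.T@(np.array(p1)-p0))
    print(label,n,"x",np.round(s*1000,1).tolist(),np.round(np.degrees(rv)/n,2).tolist());return tgt
def now():
    s=ctrl.get_state();return np.array(s["position"]),Ro.from_rotvec(s["tool_rot"]).as_matrix()
E
python3 - <<'E'
from h import *
s=now();a=rackpose('long',.066,.10,.05)
s=go(s,a,20,"above");g=rackpose('long',.066,-.004);print(a[0],g[0])
go(a,rackpose('long',.066,.05),10,'near')
E
```

```text
above 20 x [25.7, -36.8, -3.9] [0.21, -1.49, 0.8]
[0.5648589  0.21951317 0.19860254] [0.51297932 0.21597637 0.0585359 ]
near 10 x [2.5, 0.0, 9.3] [0.0, 0.0, 0.0]
```

```bash
R='[[25.7,-36.8,-3.9],[0.21,-1.49,0.8]]'
python3 -m inch '[[[25.7,-36.8,-3.9],[0.21,-1.49,0.8]],[[25.7,-36.8,-3.9],[0.21,-1.49,0.8]],[[25.7,-36.8,-3.9],[0.21,-1.49,0.8]],[[25.7,-36.8,-3.9],[0.21,-1.49,0.8]],[[25.7,-36.8,-3.9],[0.21,-1.49,0.8]],[[25.7,-36.8,-3.9],[0.21,-1.49,0.8]],[[25.7,-36.8,-3.9],[0.21,-1.49,0.8]],[[25.7,-36.8,-3.9],[0.21,-1.49,0.8]],[[25.7,-36.8,-3.9],[0.21,-1.49,0.8]],[[25.7,-36.8,-3.9],[0.21,-1.49,0.8]]]' 0 40
python3 -m inch '[[[25.7,-36.8,-3.9],[0.21,-1.49,0.8]],[[25.7,-36.8,-3.9],[0.21,-1.49,0.8]],[[25.7,-36.8,-3.9],[0.21,-1.49,0.8]],[[25.7,-36.8,-3.9],[0.21,-1.49,0.8]],[[25.7,-36.8,-3.9],[0.21,-1.49,0.8]],[[25.7,-36.8,-3.9],[0.21,-1.49,0.8]],[[25.7,-36.8,-3.9],[0.21,-1.49,0.8]],[[25.7,-36.8,-3.9],[0.21,-1.49,0.8]],[[25.7,-36.8,-3.9],[0.21,-1.49,0.8]],[[25.7,-36.8,-3.9],[0.21,-1.49,0.8]]]'
python3 - <<'E'
from h import *
print(ctrl.get_state()["joint_positions"].round(2) if hasattr(ctrl.get_state()["joint_positions"],'round') else ctrl.get_state()["joint_positions"])
go(now(),rackpose('long',.066,.05),6,'near'); go(rackpose('long',.066,.05),rackpose('long',.066,-.004),4,'down')
E
```

```text
time: 1.2
position: [0.3686, -0.1813, 0.2525]
tool_rot: [3.086, 0.331, -0.41]
ft_force: [0.8, -1.4, 0.3]
grip_width: 1.0
time: 2.2
position: [0.5645, 0.2197, 0.1971]
tool_rot: [3.013, 0.102, -0.809]
ft_force: [0.8, 0.3, 0.6]
grip_width: 1.0
[ 0.04  0.73 -0.66  1.16  0.18  1.85 -2.08]
near 6 x [4.1, 0.0, 15.3] [0.02, 0.01, -0.01]
down 4 x [-0.0, -0.0, 13.5] [0.0, 0.0, 0.0]
```

```bash
python3 -m inch '[[[4.1,0,15.3],[0,0,0]],[[4.1,0,15.3],[0,0,0]],[[4.1,0,15.3],[0,0,0]],[[4.1,0,15.3],[0,0,0]],[[4.1,0,15.3],[0,0,0]],[[4.1,0,15.3],[0,0,0]],[[0,0,0],[0,0,0]],[[0,0,0],[0,0,0]],[[0,0,0],[0,0,0]],[[0,0,0],[0,0,0]]]' 0 40
python3 - <<'E'
from h import *
go(now(),rackpose('long',.066,-.004),7,'down')
a=[cam(n)["image"] for n in("top","scene")]
b=[cv2.resize(a[0][190:310,150:330],(720,480)) ]
cv2.imwrite("pics/near.png",b[0][:,:,::-1])
E
```

```text
time: 3.2
position: [0.5397, 0.2169, 0.1069]
tool_rot: [3.015, 0.104, -0.805]
ft_force: [0.1, 0.5, -0.1]
grip_width: 0.999
down 7 x [0.1, -0.1, 7.9] [0.01, -0.01, 0.0]
```

View pics/near.png

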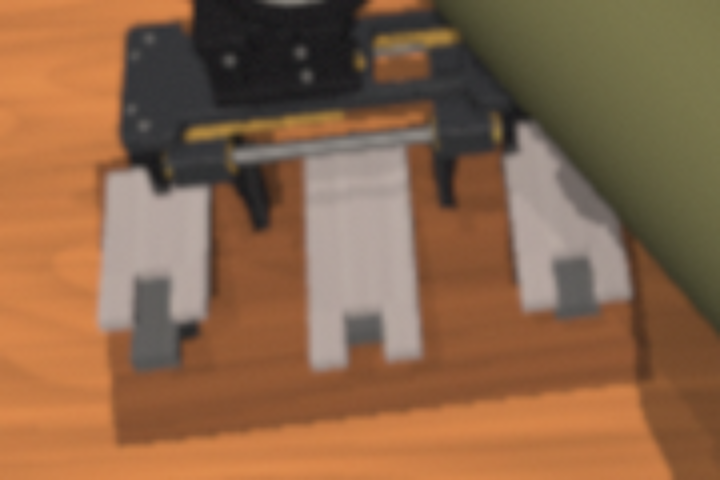

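The fingers, at (265,215) and (445,195) in the crop, straddle the middle (long) plate evenly. I'll descend and grip.

```bash
python3 -m inch '[[[0,0,7.9],[0,0,0]],[[0,0,7.9],[0,0,0]],[[0,0,7.9],[0,0,0]],[[0,0,7.9],[0,0,0]],[[0,0,7.9],[0,0,0]],[[0,0,7.9],[0,0,0]],[[0,0,7.9],[0,0,0]],[[0,0,0],[0,0,0]],[[0,0,0],[0,0,0]],[[0,0,0],[0,0,0]]]' 0 40
python3 -m inch '[[[0,0,0],[0,0,0]],[[0,0,0],[0,0,0]],[[0,0,0],[0,0,0]],[[0,0,0],[0,0,0]],[[0,0,0],[0,0,0]],[[0,0,0],[0,0,0]],[[0,0,0],[0,0,0]],[[0,0,0],[0,0,0]],[[0,0,0],[0,0,0]],[[0,0,0],[0,0,0]]]' 1 45
python3 - <<'E'
from h import *
# lift along normal, then to above tray
s=now();F=frame(RY,30);l=(s[0]+F[:,2]*.05+F[:,0]*.02+np.array([0,0,.05]),s[1])
go(s,l,5,'lift')
T=traypose(0,32,.066,-.004,.08); m=((l[0]+T[0])/2+[.03,0,.03],None)
go(l,T,15,'above tray');print(T[0])
E
```

```text
time: 4.3
position: [0.512, 0.2147, 0.0585]
tool_rot: [3.015, 0.104, -0.806]
ft_force: [-0.3, -0.4, 0.2]
grip_width: 1.005
time: 5.3
position: [0.5112, 0.2154, 0.0584]
tool_rot: [3.015, 0.105, -0.808]
ft_force: [-0.7, 4.9, 1.2]
grip_width: 0.634
lift 5 x [-9.0, 0.0, -18.7] [0.0, 0.0, 0.0]
above tray 15 x [2.7, 28.0, 1.3] [1.18, -0.13, 1.95]
[ 0.45685751 -0.19331162  0.12436686]
```

```bash
python3 -m inch '[[[-9,0,-18.7],[0,0,0]],[[-9,0,-18.7],[0,0,0]],[[-9,0,-18.7],[0,0,0]],[[-9,0,-18.7],[0,0,0]],[[-9,0,-18.7],[0,0,0]],[[2.7,28,1.3],[1.18,-0.13,1.95]],[[2.7,28,1.3],[1.18,-0.13,1.95]],[[2.7,28,1.3],[1.18,-0.13,1.95]],[[2.7,28,1.3],[1.18,-0.13,1.95]],[[2.7,28,1.3],[1.18,-0.13,1.95]]]'
python3 -m inch '[[[2.7,28,1.3],[1.18,-0.13,1.95]],[[2.7,28,1.3],[1.18,-0.13,1.95]],[[2.7,28,1.3],[1.18,-0.13,1.95]],[[2.7,28,1.3],[1.18,-0.13,1.95]],[[2.7,28,1.3],[1.18,-0.13,1.95]],[[2.7,28,1.3],[1.18,-0.13,1.95]],[[2.7,28,1.3],[1.18,-0.13,1.95]],[[2.7,28,1.3],[1.18,-0.13,1.95]],[[2.7,28,1.3],[1.18,-0.13,1.95]],[[2.7,28,1.3],[1.18,-0.13,1.95]]]'
python3 - <<'E'
from h import *
print(np.round(ctrl.get_state()["joint_positions"],2),ctrl.get_state()["ft_force"])
go(now(),traypose(0,32,.066,-.004,.015),10,'down')
a=cam("top")["image"][210:330,360:520];b=cam("scene")["image"][150:290,50:250]
a=cv2.resize(a,(640,480));b=cv2.resize(b,(686,480))
cv2.imwrite("pics/tray1.png",cv2.resize(np.hstack([a,b]),(800,290))[:,:,::-1])
E
```

```text
time: 6.3
position: [0.5266, 0.072, 0.1477]
tool_rot: [-2.992, 0.199, 0.819]
ft_force: [0.7, -0.9, -4.5]
grip_width: 0.638
time: 7.3
position: [0.4561, -0.1975, 0.1224]
tool_rot: [-2.79, 0.758, 0.8]
ft_force: [0.0, -0.5, -4.1]
grip_width: 0.636
[ 0.72  0.55 -0.43  1.53  0.09  1.65 -1.84] [ 0.04123144 -0.54185239 -4.11732765]
down 10 x [3.2, -0.4, 5.4] [0.0, -0.01, -0.02]
```

View pics/tray1.png

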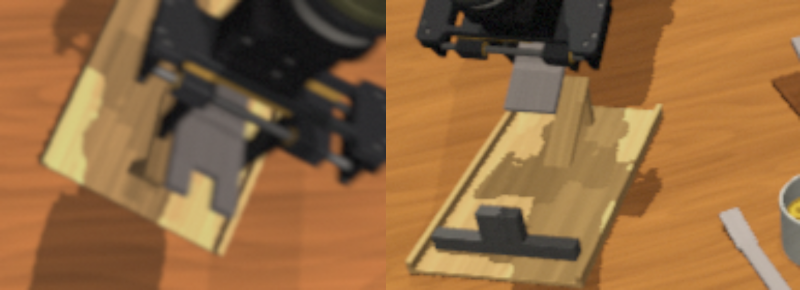

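```bash
python3 -m inch '[[[4.5,-0.5,7.3],[0,0,0]],[[4.5,-0.5,7.3],[0,0,0]],[[4.5,-0.5,7.3],[0,0,0]],[[4.5,-0.5,7.3],[0,0,0]],[[4.5,-0.5,7.3],[0,0,0]],[[4.5,-0.5,7.3],[0,0,0]],[[4.5,-0.5,7.3],[0,0,0]],[[0.6,0,1],[0,0,0]],[[0,0,0],[0,0,0]],[[0,0,0],[0,0,0]]]'
python3 - <<'E'
from h import *
g=traypose(0,32,.066,-.004);s=now();print(s[0]-g[0],ctrl.get_state()["ft_force"])
go(s,traypose(0,32,.066,-.004,0),10,'down')
t,c=cam("top"),cam("scene")
a=c["image"];cv2.imwrite("pics/sc2.png",cv2.resize(a[150:290,40:240],(800,560),interpolation=cv2.INTER_CUBIC)[:,:,::-1])
F=frame(TY,32)
for f in(0,40,80):
  h=np.array([np.cos(TY),np.sin(TY),0]);n=F[:,1]
  q=[proj(c,TOE-h*f/1000+n*y) for y in(-.028,.028)]
  print(f,[((u-40)*4,(v-150)*4) for u,v in q])
E
```

```text
time: 8.4
position: [0.459, -0.1913, 0.0627]
tool_rot: [-2.789, 0.753, 0.798]
ft_force: [0.7, -0.1, -3.9]
grip_width: 0.628
[0.00213613 0.00196692 0.01838214] [ 0.73967026 -0.08190285 -3.91580055]
down 10 x [0.9, 0.3, 1.6] [-0.0, -0.0, 0.0]
0 [(np.float64(411.0416913778521), np.float64(323.43801247913257)), (np.float64(318.22963732307403), np.float64(316.4780155367083))]
40 [(np.float64(387.6592076776624), np.float64(367.508109154606)), (np.float64(292.3225963361158), np.float64(360.16709749590166))]
80 [(np.float64(362.9110962901158), np.float64(414.1520703081301)), (np.float64(264.90899753759015), np.float64(406.3968064506273))]
```

View pics/sc2.png

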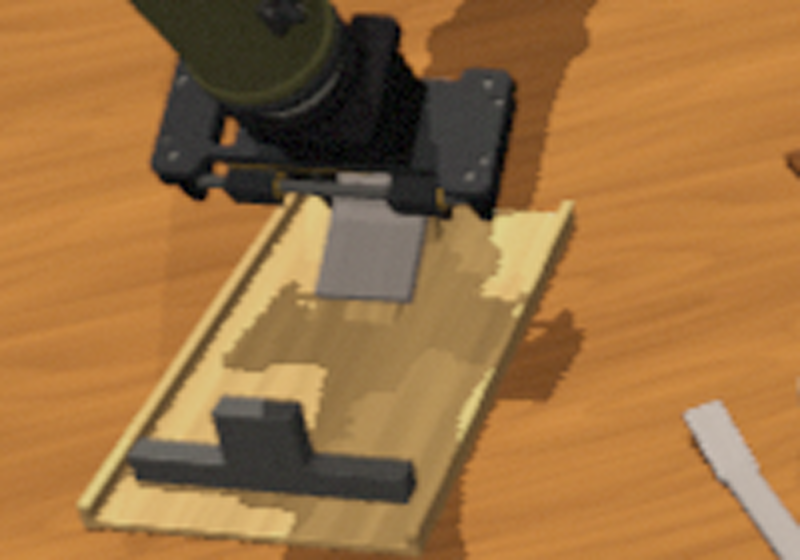

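```bash
python3 -m inch '[[[0.9,0.3,1.6],[0,0,0]],[[0.9,0.3,1.6],[0,0,0]],[[0.9,0.3,1.6],[0,0,0]],[[0.9,0.3,1.6],[0,0,0]],[[0.9,0.3,1.6],[0,0,0]],[[0.9,0.3,1.6],[0,0,0]],[[0.9,0.3,1.6],[0,0,0]],[[0.9,0.3,1.6],[0,0,0]],[[0,0,0],[0,0,0]],[[0,0,0],[0,0,0]]]'
python3 - <<'E'
from h import *
g=traypose(0,32,.066,-.004);s=now();print(s[0]-g[0],ctrl.get_state()["ft_force"],ctrl.get_state()["torque"])
go(s,g,5,'down')
E
```

```text
time: 9.5
position: [0.457, -0.193, 0.0477]
tool_rot: [-2.789, 0.753, 0.799]
ft_force: [0.2, 0.4, -4.1]
grip_width: 0.634
[9.25436205e-05 3.49468433e-04 3.38191448e-03] [ 0.20327203  0.41086727 -4.12373215] [-0.42464428 -0.93454894  0.03956919]
down 5 x [0.4, 0.1, 0.6] [-0.01, -0.0, 0.0]
```

```bash
python3 -m inch '[[[0.4,0.1,0.6],[0,0,0]],[[0.4,0.1,0.6],[0,0,0]],[[0.4,0.1,0.6],[0,0,0]],[[0.4,0.1,0.6],[0,0,0]],[[0,0,0],[0,0,0]],[[0,0,0],[0,0,0]],[[0,0,0],[0,0,0]],[[0,0,0],[0,0,0]],[[0,0,0],[0,0,0]],[[0,0,0],[0,0,0]]]'
```

```text
time: 10.5
position: [0.4569, -0.1933, 0.0449]
tool_rot: [-2.789, 0.753, 0.799]
ft_force: [0.0, 0.4, -3.8]
grip_width: 0.635
```

```bash
python3 -m inch '[[[0.3,0,0.4],[0,0,0]],[[0.3,0,0.4],[0,0,0]],[[0.3,0,0.4],[0,0,0]],[[0,0,0],[0,0,0]],[[0,0,0],[0,0,0]],[[0,0,0],[0,0,0]],[[0,0,0],[0,0,0]],[[0,0,0],[0,0,0]],[[0,0,0],[0,0,0]],[[0,0,0],[0,0,0]]]'
```

```text
time: 11.5
position: [0.4569, -0.1933, 0.0435]
tool_rot: [-2.789, 0.752, 0.8]
ft_force: [-1.6, 1.0, -0.8]
grip_width: 0.636
```

```bash
python3 -m inch '[[[0,0,0],[0,0,0]],[[0,0,0],[0,0,0]],[[0,0,0],[0,0,0]],[[0,0,0],[0,0,0]],[[0,0,0],[0,0,0]],[[0,0,0],[0,0,0]],[[0,0,-4],[0,0,0]],[[0,0,-10],[0,0,0]],[[0,0,-20],[0,0,0]],[[0,0,-30],[0,0,0]]]' 0
python3 - <<'E'
from h import *
s=now();print(s[0])
a=rackpose('mid',.055,.10,.03);s=go(s,a,10,'above mid')
b=rackpose('mid',.055,.03);s=go(a,b,5)
b=rackpose('mid',.055,.005);go(s,b,4)
E
```

```text
time: 12.5
position: [0.4858, -0.2104, 0.098]
tool_rot: [-2.788, 0.752, 0.803]
ft_force: [0.0, -1.1, -0.3]
grip_width: 1.0
[ 0.48576091 -0.21044829  0.09803488]
above mid 10 x [-2.9, -34.0, -7.0] [-1.76, 0.21, -2.92]
 5 x [3.0, 0.0, 19.2] [0.0, 0.0, 0.0]
 4 x [-0.0, 0.0, 6.3] [0.0, 0.0, 0.0]
```

```bash
python3 -m inch '[[[-2.9,-34,-7],[-1.76,0.21,-2.92]],[[-2.9,-34,-7],[-1.76,0.21,-2.92]],[[-2.9,-34,-7],[-1.76,0.21,-2.92]],[[-2.9,-34,-7],[-1.76,0.21,-2.92]],[[-2.9,-34,-7],[-1.76,0.21,-2.92]],[[-2.9,-34,-7],[-1.76,0.21,-2.92]],[[-2.9,-34,-7],[-1.76,0.21,-2.92]],[[-2.9,-34,-7],[-1.76,0.21,-2.92]],[[-2.9,-34,-7],[-1.76,0.21,-2.92]],[[-2.9,-34,-7],[-1.76,0.21,-2.92]]]' 0
python3 - <<'E'
from h import *
s=now();print(s[0])
b=rackpose('mid',.055,.03);go(s,b,4);go(b,rackpose('mid',.055,.005),3)
c=cam("scene")
cv2.imwrite("pics/sc3.png",cv2.resize(c["image"][150:290,40:240],(800,560),interpolation=cv2.INTER_CUBIC)[:,:,::-1])
F=frame(TY,32);h=np.array([np.cos(TY),np.sin(TY),0])
pr=lambda X:np.round([(proj(c,X)[0]-40)*4,(proj(c,X)[1]-150)*4],1)
for y in(-.028,.028): print("foot top",pr(TOE+F[:,1]*y+F[:,2]*.008),"head top",pr(TOE+F[:,1]*y+F[:,2]*.008+F[:,0]*.14))
E
```

```text
time: 13.5
position: [0.5835, 0.1115, 0.1741]
tool_rot: [3.016, 0.104, -0.801]
ft_force: [0.6, 0.2, 0.8]
grip_width: 1.0
[0.5834698  0.11147375 0.1741281 ]
 4 x [3.6, 0.3, 24.4] [0.02, -0.06, 0.01]
 3 x [-0.0, 0.0, 8.3] [0.0, 0.0, 0.0]
foot top [406.8 318.9] head top [452.5 101. ]
foot top [313.4 311.9] head top [362.9  95.2]
```

View pics/sc3.png

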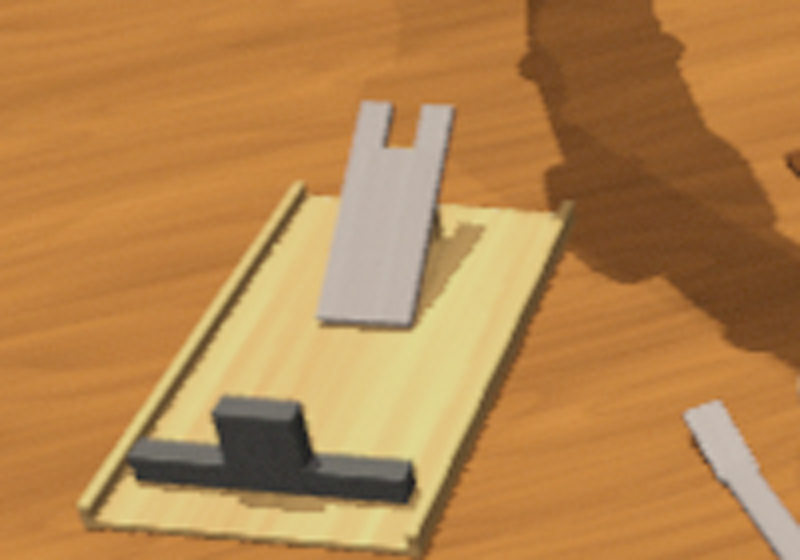

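The long plate lies square on the ramp, slot up, with its foot edge at (318,318)–(411,322), within about 1.3 original px of the prediction. I'll grip the mid plate.

```bash
python3 -m inch '[[[3.6,0.3,24.4],[0,0,0]],[[3.6,0.3,24.4],[0,0,0]],[[3.6,0.3,24.4],[0,0,0]],[[3.6,0.3,24.4],[0,-0.2,0]],[[0,0,8.3],[0,0,0]],[[0,0,8.3],[0,0,0]],[[0,0,8.3],[0,0,0]],[[0,0,0],[0,0,0]],[[0,0,0],[0,0,0]],[[0,0,0],[0,0,0]]]' 0
python3 -m inch '[[[0,0,0],[0,0,0]],[[0,0,0],[0,0,0]],[[0,0,0],[0,0,0]],[[0,0,0],[0,0,0]],[[0,0,0],[0,0,0]],[[0,0,0],[0,0,0]],[[0,0,0],[0,0,0]],[[0,0,0],[0,0,0]],[[0,0,0],[0,0,0]],[[0,0,0],[0,0,0]]]' 1 45
python3 - <<'E'
from h import *
s=now();print(s[0]-rackpose('mid',.055,.005)[0])
F=frame(RY,30);l=(s[0]+F[:,2]*.05+F[:,0]*.02+np.array([0,0,.05]),s[1])
go(s,l,5,'lift')
T=traypose(.04,26,.055,.005,.06)
go(l,T,10,'above tray');print(T[0])
c=cam("scene")
h=np.array([np.cos(TY),np.sin(TY),0]);v=np.array([-h[1],h[0],0])
pr=lambda X:np.round([(proj(c,X)[0]-40)*4,(proj(c,X)[1]-150)*4],1)
for x in(-.175,.12):
  for y in(-.09,.09): print(x,y,pr(np.array([TOE[0],TOE[1],.016])+h*x+v*y))
E
```

```text
time: 14.55
position: [0.5352, 0.1058, 0.0604]
tool_rot: [3.015, 0.101, -0.807]
ft_force: [-0.2, 0.2, 0.3]
grip_width: 1.001
time: 15.55
position: [0.5342, 0.1064, 0.0599]
tool_rot: [3.015, 0.103, -0.81]
ft_force: [-2.2, 3.4, 2.0]
grip_width: 0.637
[-0.0007856  -0.00053276 -0.00092899]
lift 5 x [-9.0, 0.0, -18.7] [0.0, 0.0, 0.0]
above tray 10 x [5.1, 33.2, 4.4] [1.6, 0.39, 3.01]
[ 0.50017207 -0.2185213   0.10179474]
-0.175 -0.09 [412.2 532.6]
-0.175 0.09 [ 72.8 504. ]
0.12 -0.09 [568.2 198.4]
0.12 0.09 [290.6 179.2]
```

```bash
python3 -m inch '[[[-9,0,-18.7],[0,0,0]],[[-9,0,-18.7],[0,0,0]],[[-9,0,-18.7],[0,0,0]],[[-9,0,-18.7],[0,0,0]],[[-9,0,-18.7],[0,0,0]],[[5.1,33.2,4.4],[1.6,0.39,3]],[[5.1,33.2,4.4],[1.6,0.39,3]],[[5.1,33.2,4.4],[1.6,0.39,3]],[[5.1,33.2,4.4],[1.6,0.39,3]],[[5.1,33.2,4.4],[1.6,0.39,3]]]'
python3 -m inch '[[[5.1,33.2,4.4],[1.6,0.39,3]],[[5.1,33.2,4.4],[1.6,0.39,3]],[[5.1,33.2,4.4],[1.6,0.39,3]],[[5.1,33.2,4.4],[1.6,0.39,3]],[[5.1,33.2,4.4],[1.6,0.39,3]],[[0,0,0],[0,0,0]],[[0,0,0],[0,0,0]],[[0,0,0],[0,0,0]],[[0,0,0],[0,0,0]],[[0,0,0],[0,0,0]]]'
python3 - <<'E'
from h import *
s=now();print(ctrl.get_state()["torque"]);b=traypose(.04,26,.055,.005,.006);go(s,b,8);go(b,traypose(.04,26,.055,.005,0),6)
E
```

```text
time: 16.6
position: [0.5453, -0.0635, 0.1308]
tool_rot: [-2.984, 0.353, 0.744]
ft_force: [0.4, 0.2, -3.3]
grip_width: 0.637
time: 17.6
position: [0.5013, -0.2185, 0.1019]
tool_rot: [-2.853, 0.764, 0.658]
ft_force: [0.2, -0.5, -2.8]
grip_width: 0.631
[-0.37219843 -0.70141055 -0.00098592]
 8 x [2.9, 0.1, 6.1] [0.02, -0.0, 0.02]
 6 x [0.4, 0.0, 0.9] [0.0, 0.0, 0.0]
```

```bash
python3 -m inch '[[[2.9,0.1,6.1],[0,0,0]],[[2.9,0.1,6.1],[0,0,0]],[[2.9,0.1,6.1],[0,0,0]],[[2.9,0.1,6.1],[0,0,0]],[[2.9,0.1,6.1],[0,0,0]],[[2.9,0.1,6.1],[0,0,0]],[[2.9,0.1,6.1],[0,0,0]],[[2.9,0.1,6.1],[0,0,0]],[[0,0,0],[0,0,0]],[[0,0,0],[0,0,0]]]'
python3 -m inch '[[[0.4,0,0.9],[0,0,0]],[[0.4,0,0.9],[0,0,0]],[[0.4,0,0.9],[0,0,0]],[[0.4,0,0.9],[0,0,0]],[[0.4,0,0.9],[0,0,0]],[[0,0,0],[0,0,0]],[[0,0,0],[0,0,0]],[[0,0,0],[0,0,0]],[[0,0,0],[0,0,0]],[[0,0,0],[0,0,0]]]'
python3 - <<'E'
from h import *
s=now();print(s[0]-traypose(.04,26,.055,.005)[0],ctrl.get_state()["torque"])
E
```

```text
time: 18.6
position: [0.4998, -0.22, 0.0477]
tool_rot: [-2.851, 0.767, 0.659]
ft_force: [1.0, -0.6, -3.3]
grip_width: 0.632
time: 19.6
position: [0.4998, -0.22, 0.0429]
tool_rot: [-2.852, 0.767, 0.658]
ft_force: [-0.6, 0.1, -3.1]
grip_width: 0.638
[-0.00041767 -0.00148576  0.00112347] [-0.34561538 -0.66080531  0.01906457]
```

```bash
python3 -m inch '[[[0,-0.6,0],[0,0,0]],[[0,-0.6,0],[0,0,0]],[[0.2,0,0.4],[0,0,0]],[[0.2,0,0.4],[0,0,0]],[[0.2,0,0.4],[0,0,0]],[[0,0,0],[0,0,0]],[[0,0,0],[0,0,0]],[[0,0,0],[0,0,0]],[[0,0,0],[0,0,0]],[[0,0,0],[0,0,0]]]'
```

```text
time: 20.6
position: [0.5004, -0.219, 0.0415]
tool_rot: [-2.851, 0.767, 0.658]
ft_force: [-0.6, -0.9, -3.9]
grip_width: 0.635
```

```bash
python3 -m inch '[[[0.2,0,0.4],[0,0,0]],[[0.2,0,0.4],[0,0,0]],[[0,0,0],[0,0,0]],[[0,0,0],[0,0,0]],[[0,0,0],[0,0,0]],[[0,0,0],[0,0,0]],[[0,0,0],[0,0,0]],[[0,0,0],[0,0,0]],[[0,0,0],[0,0,0]],[[0,0,0],[0,0,0]]]'
```

```text
time: 21.6
position: [0.5003, -0.2189, 0.0407]
tool_rot: [-2.851, 0.767, 0.658]
ft_force: [0.0, -0.1, -1.8]
grip_width: 0.633
```

```bash
python3 -m inch '[[[0.2,0,0.3],[0,0,0]],[[0,0,0],[0,0,0]],[[0,0,0],[0,0,0]],[[0,0,0],[0,0,0]],[[0,0,0],[0,0,0]],[[0,0,0],[0,0,0]],[[0,0,0],[0,0,0]],[[0,0,0],[0,0,0]],[[0,0,0],[0,0,0]],[[0,0,0],[0,0,0]]]'
python3 -m inch '[[[0,0,0],[0,0,0]],[[0,0,0],[0,0,0]],[[0,0,0],[0,0,0]],[[0,0,0],[0,0,0]],[[0,0,0],[0,0,0]],[[0,0,0],[0,0,0]],[[0,0,-4],[0,0,0]],[[0,0,-10],[0,0,0]],[[0,0,-20],[0,0,0]],[[0,0,-40],[0,0,0]]]' 0
python3 - <<'E'
from h import *
s=now();print(s[0])
a=rackpose('short',.042,.10,.03);s=go(s,a,14,'above short')
b=rackpose('short',.042,.03);s=go(a,b,6)
b=rackpose('short',.042,.006);go(s,b,4)
E
```

```text
time: 22.6
position: [0.5004, -0.219, 0.0404]
tool_rot: [-2.851, 0.767, 0.658]
ft_force: [-0.2, 0.9, 1.6]
grip_width: 0.636
time: 23.6
position: [0.5269, -0.2347, 0.1061]
tool_rot: [-2.849, 0.766, 0.666]
ft_force: [0.5, -0.2, 0.5]
grip_width: 1.001
[ 0.52692575 -0.23474524  0.10611427]
above short 14 x [-7.9, -40.6, -0.9] [-1.14, -0.26, -2.14]
 6 x [2.5, -0.0, 16.0] [0.0, 0.0, 0.0]
 4 x [0.0, 0.0, 6.0] [0.0, 0.0, 0.0]
```

```bash
python3 -m inch '[[[-7.9,-40.6,-0.9],[-1.14,-0.26,-2.14]],[[-7.9,-40.6,-0.9],[-1.14,-0.26,-2.14]],[[-7.9,-40.6,-0.9],[-1.14,-0.26,-2.14]],[[-7.9,-40.6,-0.9],[-1.14,-0.26,-2.14]],[[-7.9,-40.6,-0.9],[-1.14,-0.26,-2.14]],[[-7.9,-40.6,-0.9],[-1.14,-0.26,-2.14]],[[-7.9,-40.6,-0.9],[-1.14,-0.26,-2.14]],[[-7.9,-40.6,-0.9],[-1.14,-0.26,-2.14]],[[-7.9,-40.6,-0.9],[-1.14,-0.26,-2.14]],[[-7.9,-40.6,-0.9],[-1.14,-0.26,-2.14]]]' 0
python3 -m inch '[[[-7.9,-40.6,-0.9],[-1.14,-0.26,-2.14]],[[-7.9,-40.6,-0.9],[-1.14,-0.26,-2.14]],[[-7.9,-40.6,-0.9],[-1.14,-0.26,-2.14]],[[-7.9,-40.6,-0.9],[-1.14,-0.26,-2.14]],[[0,0,0],[0,0,0]],[[0,0,0],[0,0,0]],[[0,0,0],[0,0,0]],[[0,0,0],[0,0,0]],[[0,0,0],[0,0,0]],[[0,0,0],[0,0,0]]]' 0
python3 - <<'E'
from h import *
s=now();print(s[0],np.round(ctrl.get_state()["joint_positions"],2))
b=rackpose('short',.042,.03);go(s,b,5);go(b,rackpose('short',.042,.006),3)
c=cam("scene");print(c["C"])
cv2.imwrite("pics/sc4.png",cv2.resize(c["image"][150:290,40:240],(800,560),interpolation=cv2.INTER_CUBIC)[:,:,::-1])
h=np.array([np.cos(TY),np.sin(TY),0])
pr=lambda X:np.round([(proj(c,X)[0]-40)*4+5.5,(proj(c,X)[1]-150)*4+5],1)
F=frame(TY,26)
for y in(-.028,.028): print("foot top",pr(TOE-.04*h+F[:,1]*y+F[:,2]*.008),"head top",pr(TOE-.04*h+F[:,1]*y+F[:,2]*.008+F[:,0]*.12))
E
```

```text
time: 24.6
position: [0.5997, 0.1686, 0.15]
tool_rot: [-3.021, 0.156, 0.772]
ft_force: [1.0, 0.0, 0.7]
grip_width: 1.001
time: 25.6
position: [0.5802, 0.3293, 0.1669]
tool_rot: [3.016, 0.097, -0.802]
ft_force: [-0.6, -0.1, -0.5]
grip_width: 0.999
[0.58020216 0.32926061 0.16685991] [-0.14  0.86 -0.64  1.    0.18  1.85 -2.2 ]
 5 x [2.6, -0.5, 19.5] [0.01, -0.04, -0.05]
 3 x [0.0, 0.0, 8.0] [0.0, 0.0, 0.0]
[ 1.4741267  -0.2723781   0.73889131]
foot top [388.9 366.7] head top [436.6 181.7]
foot top [293.  359.4] head top [344.9 175.4]
```

View pics/sc4.png

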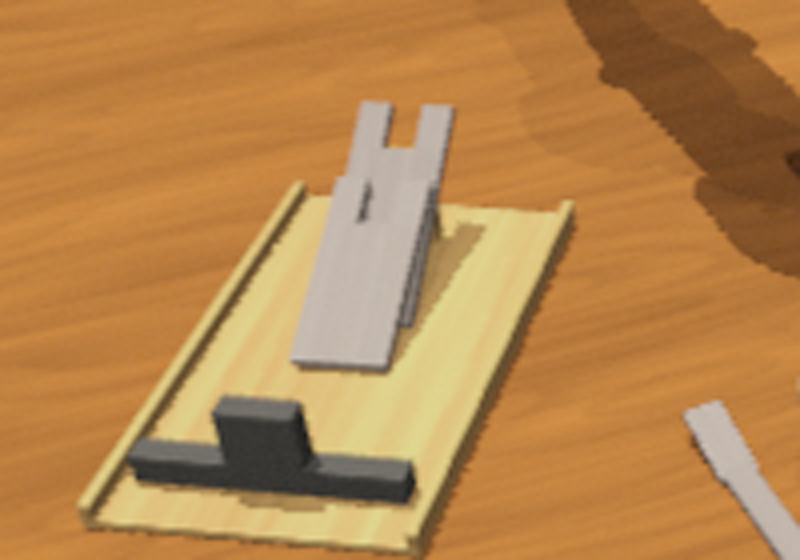

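The mid plate lies as intended, with its foot edge at (293,361)–(388,367) as predicted, and the long plate hasn't moved. Short plate next.

```bash
python3 -m inch '[[[2.6,-0.5,19.5],[0,0,0]],[[2.6,-0.5,19.5],[0,0,0]],[[2.6,-0.5,19.5],[0,0,0]],[[2.6,-0.5,19.5],[0,-0.2,-0.2]],[[2.6,-0.5,19.5],[0,0,0]],[[0,0,8],[0,0,0]],[[0,0,8],[0,0,0]],[[0,0,8],[0,0,0]],[[0,0,0],[0,0,0]],[[0,0,0],[0,0,0]]]' 0
python3 -m inch '[[[0,0,0],[0,0,0]],[[0,0,0],[0,0,0]],[[0,0,0],[0,0,0]],[[0,0,0],[0,0,0]],[[0,0,0],[0,0,0]],[[0,0,0],[0,0,0]],[[0,0,0],[0,0,0]],[[0,0,0],[0,0,0]],[[0,0,0],[0,0,0]],[[0,0,0],[0,0,0]]]' 1 45
python3 - <<'E'
from h import *
s=now();F=frame(RY,30);print((s[0]-rackpose('short',.042,.006)[0])@F)
l=(s[0]+F[:,2]*.05+F[:,0]*.02+np.array([0,0,.05]),s[1])
go(s,l,5,'lift')
T=traypose(.08,21,.042,.006,.06)
go(l,T,15,'above tray');print(T[0])
E
```

```text
time: 26.65
position: [0.5307, 0.3295, 0.0554]
tool_rot: [3.016, 0.105, -0.806]
ft_force: [0.3, 0.0, 0.1]
grip_width: 0.999
time: 27.65
position: [0.5303, 0.329, 0.055]
tool_rot: [3.014, 0.105, -0.808]
ft_force: [-0.1, -2.9, 2.0]
grip_width: 0.634
[ 0.00044595 -0.00080264 -0.00046074]
lift 5 x [-9.0, 0.0, -18.7] [0.0, 0.0, 0.0]
above tray 15 x [9.5, 37.8, 0.5] [0.99, 0.58, 2.06]
[ 0.54298964 -0.24344172  0.09412158]
```

```bash
python3 -m inch '[[[-9,0,-18.7],[0,0,0]],[[-9,0,-18.7],[0,0,0]],[[-9,0,-18.7],[0,0,0]],[[-9,0,-18.7],[0,0,0]],[[-9,0,-18.7],[0,0,0]],[[9.5,37.8,0.5],[0.99,0.58,2.06]],[[9.5,37.8,0.5],[0.99,0.58,2.06]],[[9.5,37.8,0.5],[0.99,0.58,2.06]],[[9.5,37.8,0.5],[0.99,0.58,2.06]],[[9.5,37.8,0.5],[0.99,0.58,2.06]]]'
python3 -m inch '[[[9.5,37.8,0.5],[0.99,0.58,2.06]],[[9.5,37.8,0.5],[0.99,0.58,2.06]],[[9.5,37.8,0.5],[0.99,0.58,2.06]],[[9.5,37.8,0.5],[0.99,0.58,2.06]],[[9.5,37.8,0.5],[0.99,0.58,2.06]],[[9.5,37.8,0.5],[0.99,0.58,2.06]],[[9.5,37.8,0.5],[0.99,0.58,2.06]],[[9.5,37.8,0.5],[0.99,0.58,2.06]],[[9.5,37.8,0.5],[0.99,0.58,2.06]],[[9.5,37.8,0.5],[0.99,0.58,2.06]]]'
python3 -m inch '[[[0,0,0],[0,0,0]],[[0,0,0],[0,0,0]],[[0,0,0],[0,0,0]],[[0,0,0],[0,0,0]],[[0,0,0],[0,0,0]],[[0,0,0],[0,0,0]],[[0,0,0],[0,0,0]],[[0,0,0],[0,0,0]],[[0,0,0],[0,0,0]],[[0,0,0],[0,0,0]]]'
python3 - <<'E'
from h import *
s=now();b=traypose(.08,21,.042,.006,.005);go(s,b,8);go(b,traypose(.08,21,.042,.006,0),6)
E
```

```text
time: 28.65
position: [0.5771, 0.1395, 0.1329]
tool_rot: [-3.028, 0.203, 0.726]
ft_force: [0.9, -0.2, -2.9]
grip_width: 0.635
time: 29.65
position: [0.5424, -0.2441, 0.0928]
tool_rot: [-2.893, 0.783, 0.534]
ft_force: [0.5, 0.1, -3.9]
grip_width: 0.635
time: 30.65
position: [0.5423, -0.2431, 0.094]
tool_rot: [-2.894, 0.782, 0.536]
ft_force: [-0.4, -0.1, -3.9]
grip_width: 0.635
 8 x [2.5, -0.0, 6.4] [-0.01, 0.0, -0.0]
 6 x [0.3, -0.0, 0.8] [0.0, 0.0, 0.0]
```

```bash
python3 -m inch '[[[2.5,0,6.4],[0,0,0]],[[2.5,0,6.4],[0,0,0]],[[2.5,0,6.4],[0,0,0]],[[2.5,0,6.4],[0,0,0]],[[2.5,0,6.4],[0,0,0]],[[2.5,0,6.4],[0,0,0]],[[2.5,0,6.4],[0,0,0]],[[2.5,0,6.4],[0,0,0]],[[0,0,0],[0,0,0]],[[0,0,0],[0,0,0]]]'
python3 -m inch '[[[0.3,0,0.8],[0,0,0]],[[0.3,0,0.8],[0,0,0]],[[0.3,0,0.8],[0,0,0]],[[0.3,0,0.8],[0,0,0]],[[0.3,0,0.8],[0,0,0]],[[0,0,0],[0,0,0]],[[0,0,0],[0,0,0]],[[0,0,0],[0,0,0]],[[0,0,0],[0,0,0]],[[0,0,0],[0,0,0]]]'
python3 - <<'E'
from h import *
s=now();F=frame(TY,0);print((s[0]-traypose(.08,21,.042,.006)[0])@F,s[1].T@tool(frame(TY,21)))
E
```

```text
time: 31.65
position: [0.5425, -0.2431, 0.0389]
tool_rot: [-2.894, 0.782, 0.537]
ft_force: [-0.4, -1.1, -3.1]
grip_width: 0.632
time: 32.65
position: [0.5426, -0.2431, 0.0348]
tool_rot: [-2.894, 0.782, 0.536]
ft_force: [-0.1, -0.8, -4.3]
grip_width: 0.636
[ 5.25639957e-04 -6.93670965e-05  6.74193326e-04] [[ 9.99999824e-01  4.40411950e-04  3.98223009e-04]
 [-4.40970505e-04  9.99998918e-01  1.40362044e-03]
 [-3.97604407e-04 -1.40379580e-03  9.99998936e-01]]
```

```bash
python3 -m inch '[[[0.15,0,0.4],[0,0,0]],[[0.15,0,0.4],[0,0,0]],[[0.15,0,0.4],[0,0,0]],[[0,0,0],[0,0,0]],[[0,0,0],[0,0,0]],[[0,0,0],[0,0,0]],[[0,0,0],[0,0,0]],[[0,0,0],[0,0,0]],[[0,0,0],[0,0,0]],[[0,0,0],[0,0,0]]]'
```

```text
time: 33.65
position: [0.5425, -0.2431, 0.0335]
tool_rot: [-2.894, 0.782, 0.537]
ft_force: [-0.8, -0.1, -2.4]
grip_width: 0.632
```

```bash
python3 -m inch '[[[0.15,0,0.4],[0,0,0]],[[0.1,0,0.2],[0,0,0]],[[0,0,0],[0,0,0]],[[0,0,0],[0,0,0]],[[0,0,0],[0,0,0]],[[0,0,0],[0,0,0]],[[0,0,0],[0,0,0]],[[0,0,0],[0,0,0]],[[0,0,0],[0,0,0]],[[0,0,0],[0,0,0]]]'
```

```text
time: 34.65
position: [0.5426, -0.2431, 0.0332]
tool_rot: [-2.894, 0.782, 0.537]
ft_force: [-1.1, 0.8, 5.4]
grip_width: 0.634
```

```bash
python3 -m inch '[[[-0.1,0,-0.3],[0,0,0]],[[0,0,0],[0,0,0]],[[0,0,0],[0,0,0]],[[0,0,0],[0,0,0]],[[0,0,0],[0,0,0]],[[0,0,0],[0,0,0]],[[0,0,0],[0,0,0]],[[0,0,0],[0,0,0]],[[0,0,0],[0,0,0]],[[0,0,0],[0,0,0]]]'
python3 -m inch '[[[0,0,0],[0,0,0]],[[0,0,0],[0,0,0]],[[0,0,0],[0,0,0]],[[0,0,0],[0,0,0]],[[0,0,0],[0,0,0]],[[0,0,0],[0,0,0]],[[0,0,-4],[0,0,0]],[[0,0,-12],[0,0,0]],[[0,0,-35],[0,0,0]],[[0,0,-45],[0,0,0]]]' 0
python3 - <<'E'
from h import *
s=now();h=np.array([np.cos(TY),np.sin(TY),0]);R=tool(frame(TY,0))
k=lambda x,z:(np.array([TOE[0],TOE[1],z])+h*x,R)
s=go(s,k(-.18,.14),7,'behind');s=go(s,k(-.18,.046),5,'down')
E
```

```text
time: 35.65
position: [0.5426, -0.243, 0.0332]
tool_rot: [-2.894, 0.782, 0.537]
ft_force: [-1.9, 0.8, 4.7]
grip_width: 0.635
time: 36.65
position: [0.5714, -0.2604, 0.1231]
tool_rot: [-2.893, 0.781, 0.542]
ft_force: [0.6, -0.5, 0.4]
grip_width: 0.999
behind 7 x [13.7, -0.1, -5.4] [-0.01, 3.03, -0.0]
down 5 x [0.0, 0.0, 18.8] [0.0, 0.0, 0.0]
```

```bash
python3 -m inch '[[[13.7,0,-5.4],[0,3.03,0]],[[13.7,0,-5.4],[0,3.03,0]],[[13.7,0,-5.4],[0,3.03,0]],[[13.7,0,-5.4],[0,3.03,0]],[[13.7,0,-5.4],[0,3.03,0]],[[13.7,0,-5.4],[0,3.03,0]],[[13.7,0,-5.4],[0,3.03,0]],[[0,0,0],[0,0,0]],[[0,0,0],[0,0,0]],[[0,0,0],[0,0,0]]]' 1 10
python3 - <<'E'
from h import *
s=now();h=np.array([np.cos(TY),np.sin(TY),0]);R=tool(frame(TY,0))
k=lambda x,z:(np.array([TOE[0],TOE[1],z])+h*x,R)
print((s[0]-TOE)@frame(TY,0))
s=go(s,k(-.18,.046),5,'down')
c=cam("scene")
im=cv2.resize(c["image"][150:290,40:240],(800,560),interpolation=cv2.INTER_CUBIC)
cv2.imwrite("pics/sc5.png",im[:,:,::-1])
pr=lambda X:np.round([(proj(c,X)[0]-40)*4+5.5,(proj(c,X)[1]-150)*4+5],1)
F=frame(TY,21)
for y in(-.028,.028): print("foot top",pr(TOE-.08*h+F[:,1]*y+F[:,2]*.008),"head top",pr(TOE-.08*h+F[:,1]*y+F[:,2]*.008+F[:,0]*.10),"keeper tops at -.126/-.151",pr(TOE-.126*h+F[:,1]*y*75/28+[0,0,.019]),pr(TOE-.135*h+F[:,1]*y*75/28+[0,0,.019]))
E
```

```text
time: 37.65
position: [0.6593, -0.3113, 0.1397]
tool_rot: [-3.032, 0.819, -0.003]
ft_force: [-0.1, -0.2, 0.1]
grip_width: 0.174
[-1.80424667e-01  1.36614422e-04  1.33693764e-01]
down 5 x [-0.1, -0.0, 18.7] [-0.01, -0.02, -0.01]
foot top [364.2 412.4] head top [410.6 258.3] keeper tops at -.126/-.151 [418.1 456.8] [412.4 468.4]
foot top [265.6 404.6] head top [316.5 251.6] keeper tops at -.126/-.151 [144.1 434.7] [136.6 446.1]
```

View pics/sc5.png

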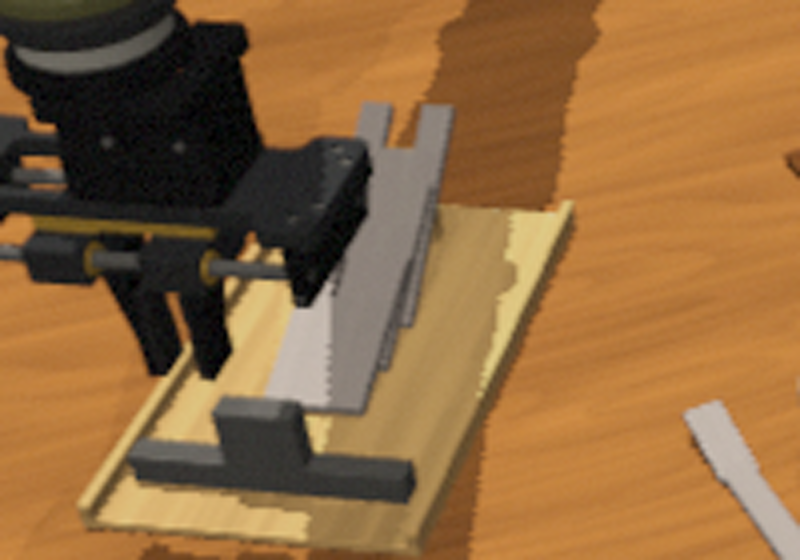

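The short plate sits where intended, foot edge ending at (364,411), and the others haven't moved. The fingers are behind the keeper tab, so I'll go down and push.

```bash
python3 -m inch '[[[0,0,18.7],[0,0,0]],[[0,0,18.7],[0,0,0]],[[0,0,18.7],[0,0,0]],[[0,0,18.7],[0,0,0]],[[0,0,18.7],[0,0,0]],[[-4,0,0],[0,0,0]],[[-4,0,0],[0,0,0]],[[-4,0,0],[0,0,0]],[[-4,0,0],[0,0,0]],[[0,0,0],[0,0,0]]]' 1 10
cat >> h.py <<'E'
def rep():
    s=ctrl.get_state();F=frame(TY,0);print("tray xyz mm",np.round((np.array(s["position"])-TOE)@F*1000,1),"force tray",np.round(np.array(s["ft_force"])@F,2))
E
python3 -c "
from h import *
rep()"
```

```text
time: 38.7
position: [0.6461, -0.3034, 0.0475]
tool_rot: [3.033, -0.819, 0.007]
ft_force: [-0.2, 0.1, -0.0]
grip_width: 0.003
tray xyz mm [-1.651e+02 -1.000e-01  4.150e+01] force tray [ 0.28  0.02 -0.03]
```

```bash
python3 -m inch '[[[-2,0,0],[0,0,0]],[[-2,0,0],[0,0,0]],[[-2,0,0],[0,0,0]],[[-2,0,0],[0,0,0]],[[-2,0,0],[0,0,0]],[[-2,0,0],[0,0,0]],[[-2,0,0],[0,0,0]],[[-2,0,0],[0,0,0]],[[-2,0,0],[0,0,0]],[[-2,0,0],[0,0,0]]]'
python3 -c "
from h import *
rep()"
python3 -m inch '[[[-2,0,0],[0,0,0]],[[-2,0,0],[0,0,0]],[[-2,0,0],[0,0,0]],[[-2,0,0],[0,0,0]],[[-2,0,0],[0,0,0]],[[-2,0,0],[0,0,0]],[[-2,0,0],[0,0,0]],[[-2,0,0],[0,0,0]],[[-2,0,0],[0,0,0]],[[-2,0,0],[0,0,0]]]'
python3 - <<'E'
from h import *
rep()
c=cam("top");im=c["image"]
cv2.imwrite("pics/top6.png",cv2.resize(im[150:310,380:520],(700,800))[:600,:,::-1])
E
```

```text
time: 39.7
position: [0.6287, -0.2934, 0.0463]
tool_rot: [-3.033, 0.82, -0.006]
ft_force: [0.9, -0.3, 0.4]
grip_width: 0.002
tray xyz mm [-145.     0.    40.3] force tray [-0.94 -0.24  0.37]
time: 40.7
position: [0.6114, -0.2833, 0.0461]
tool_rot: [-3.032, 0.82, -0.005]
ft_force: [0.8, -0.7, 1.4]
grip_width: 0.004
tray xyz mm [-124.9    0.    40.1] force tray [-1.06  0.18  1.39]
```

View pics/top6.png

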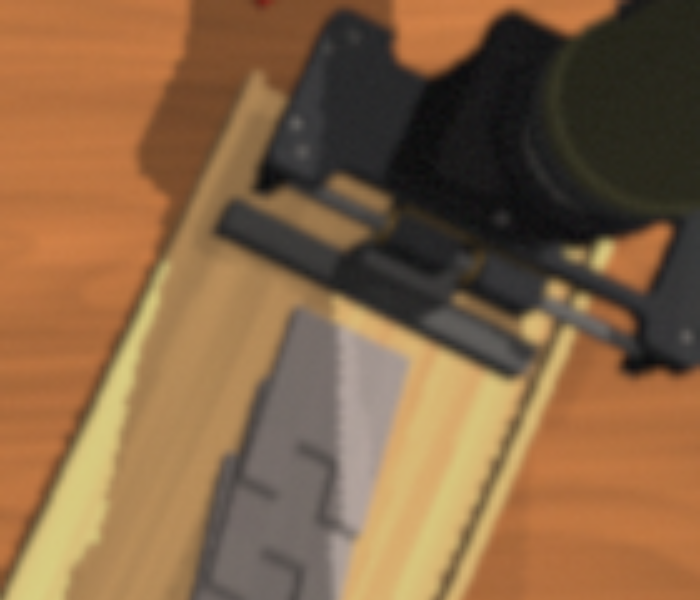

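```bash
python3 -m inch '[[[-1,0,0],[0,0,0]],[[-1,0,0],[0,0,0]],[[-1,0,0],[0,0,0]],[[-1,0,0],[0,0,0]],[[-1,0,0],[0,0,0]],[[-1,0,0],[0,0,0]],[[-1,0,0],[0,0,0]],[[-1,0,0],[0,0,0]],[[-1,0,0],[0,0,0]],[[-1,0,0],[0,0,0]]]'
python3 - <<'E'
from h import *
rep()
c=cam("top");im=c["image"]
cv2.imwrite("pics/top7.png",cv2.resize(im[180:240,420:500],(800,600),interpolation=cv2.INTER_CUBIC)[:,:,::-1])
pr=lambda X:np.round([(proj(c,X)[0]-420)*10,(proj(c,X)[1]-180)*10])
h=frame(TY,0)[:,0];print("nose pred",pr(TOE-h*.0829+[0,0,.0075]),"10 mm behind",pr(TOE-h*.0929+[0,0,.0075]))
E
```

```text
time: 41.75
position: [0.6028, -0.2782, 0.046]
tool_rot: [-3.032, 0.82, -0.005]
ft_force: [0.7, 0.4, -0.3]
grip_width: 0.007
tray xyz mm [-115.   -0.   40.] force tray [-0.37 -0.71 -0.27]
nose pred [302. 358.] 10 mm behind [319. 320.]
```

View pics/top7.png

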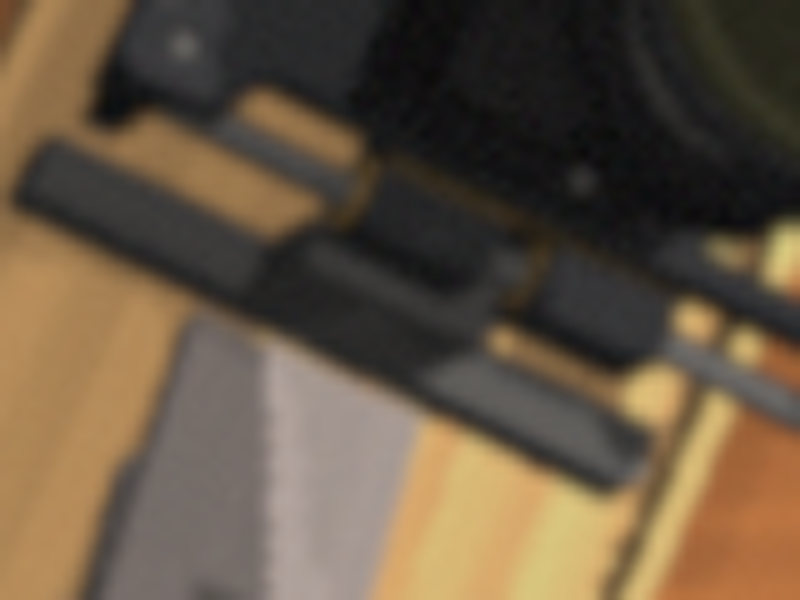

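The remaining gap from keeper front to plate foot, at about (195,300)–(195,318), is roughly 4–6 mm. I'll advance in small steps and feel for contact.

```bash
python3 -m inch '[[[-0.5,0,0],[0,0,0]],[[-0.5,0,0],[0,0,0]],[[-0.5,0,0],[0,0,0]],[[-0.5,0,0],[0,0,0]],[[-0.5,0,0],[0,0,0]],[[-0.5,0,0],[0,0,0]],[[0,0,0],[0,0,0]],[[0,0,0],[0,0,0]],[[0,0,0],[0,0,0]],[[0,0,0],[0,0,0]]]'; python3 -c "
from h import *
rep()"
python3 -m inch '[[[-0.1,0,0],[0,0,0]],[[-0.1,0,0],[0,0,0]],[[-0.1,0,0],[0,0,0]],[[-0.1,0,0],[0,0,0]],[[-0.1,0,0],[0,0,0]],[[-0.1,0,0],[0,0,0]],[[-0.1,0,0],[0,0,0]],[[-0.1,0,0],[0,0,0]],[[-0.1,0,0],[0,0,0]],[[-0.1,0,0],[0,0,0]]]'; python3 -c "
from h import *
rep()"
```

```text
time: 42.8
position: [0.6001, -0.2768, 0.0461]
tool_rot: [-3.033, 0.82, -0.005]
ft_force: [0.6, -0.5, 0.1]
grip_width: 0.006
tray xyz mm [-1.12e+02  1.00e-01  4.01e+01] force tray [-0.8   0.15  0.12]
time: 43.8
position: [0.5996, -0.2765, 0.0461]
tool_rot: [-3.033, 0.82, -0.006]
ft_force: [3.7, -1.6, -2.0]
grip_width: 0.004
tray xyz mm [-1.114e+02  1.000e-01  4.010e+01] force tray [-3.95 -0.49 -1.96]
```

```bash
python3 -m inch '[[[0,0,0],[0,0,0]],[[0,0,0],[0,0,0]],[[0,0,0],[0,0,0]],[[0,0,0],[0,0,0]],[[0,0,0],[0,0,0]],[[0,0,0],[0,0,0]],[[0,0,0],[0,0,0]],[[0,0,0],[0,0,0]],[[0,0,0],[0,0,0]],[[0,0,0],[0,0,0]]]'; python3 -c "
from h import *
rep()"
```

```text
time: 44.8
position: [0.5994, -0.2764, 0.0461]
tool_rot: [-3.033, 0.82, -0.005]
ft_force: [2.7, -4.2, -1.5]
grip_width: 0.007
tray xyz mm [-1.111e+02  1.000e-01  4.010e+01] force tray [-4.4   2.27 -1.52]
```

Contact is felt and steady: about 4.2 N against roughly 0.8 N of free sliding. I'll back straight off, rise clear and check.

```bash
python3 -m inch '[[[0.5,0,0],[0,0,0]],[[3,0,0],[0,0,0]],[[10,0,0],[0,0,0]],[[15,0,0],[0,0,0]],[[10,0,-20],[0,0,0]],[[10,0,-40],[0,0,0]],[[30,0,-40],[0,0,0]],[[30,0,-30],[0,0,0]],[[0,-30,0],[0,0,0]],[[0,-40,0],[0,0,0]]]'
python3 -m inch '[[[0,-45,0],[0,0,0]],[[0,-45,0],[0,0,0]],[[0,-45,0],[0,0,0]],[[0,-45,0],[0,0,0]],[[0,0,0],[0,0,0]],[[0,0,0],[0,0,0]],[[0,0,0],[0,0,0]],[[0,0,0],[0,0,0]],[[0,0,0],[0,0,0]],[[0,0,0],[0,0,0]]]'
python3 - <<'E'
from h import *
t,c=cam("top"),cam("scene")
a=cv2.resize(t["image"][160:320,375:510],(400,474),interpolation=cv2.INTER_CUBIC);b=cv2.resize(c["image"][160:290,50:160],(400,474),interpolation=cv2.INTER_CUBIC)
cv2.imwrite("pics/fin.png",np.hstack([a,b])[:,:,::-1])
E
```

```text
time: 45.8
position: [0.7285, -0.2742, 0.1778]
tool_rot: [3.029, -0.829, 0.008]
ft_force: [-0.5, 0.3, -0.9]
grip_width: 0.007
time: 46.8
position: [0.8183, -0.1164, 0.177]
tool_rot: [3.032, -0.822, 0.006]
ft_force: [-0.3, -1.0, -0.2]
grip_width: 0.005
```

View pics/fin.png

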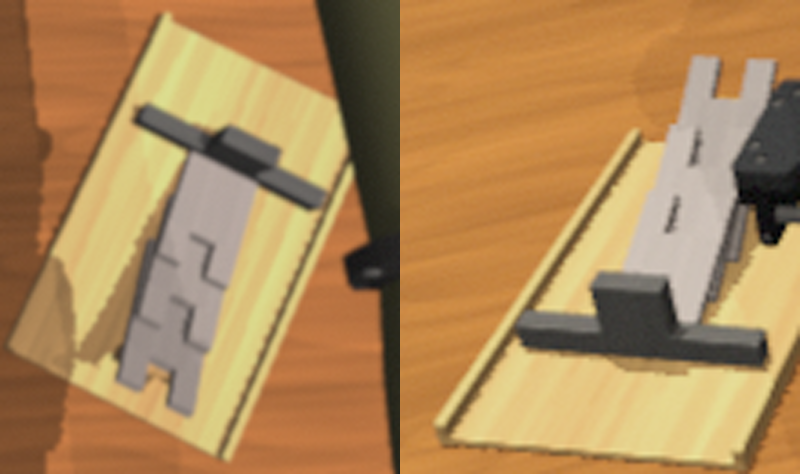

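The final view shows the row intact and square, slots up. The keeper face is against the short plate's foot at (190,153)–(258,178) in the left half, and the arm is clear.

```bash
python3 -c "
from bench import close_job
print(close_job())"
```

```text
the job is handed in; nothing more can be done
None
```

I fanned the three plain steel plates into the tray in order: long on the ramp at its toe, then mid, then short, slots up. I then slid the keeper up to the short plate's foot, backed the arm off and handed the job in at about 47 s. No verdict came back.

- **Plate positions:** The scene view puts the feet at about 0, 40 and 80 mm from the toe. They agree with prediction to about 1 to 2 mm, after allowing for an offset of just over 1 px that the tray corners also showed.
- **Keeper contact:** The push force rose from about 0.8 N sliding to about 4 N within the last millimetre and held there for a second. I stopped at that point. The last picture shows the keeper touching the foot and the row not visibly shifted.
- **Less certain:**
  - Contact came about 2.5 mm earlier than I had estimated. I put this down to my guess of the keeper's start position and the finger thickness.
  - The force reading varies by roughly 0.7 N or more. The push was near the top of the range before a plate shifts, so a shift of a few tenths of a millimetre can't be ruled out.
- **Bystanders:** I never moved to the tin, tyre lever or hammer. The last pictures were crops of the tray, so I didn't check them again at the end.

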